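# Pry open a sealed sample pot

### The job

Open the steel sample pot: with the orange-handled bar resting across the red fulcrum rod and its blade under the lid's edge, lever the lid loose until it pops up and stays loose; never touch the lid with the fingers while it is still snapped down. Then lay the bar back down flat inside its white tray, and after that lift the loose lid off by its blue knob and set it down, knob up, wholly on the green mat. Drop nothing and leave the other things on the bench alone.

Things in the scene. Friction and masses are not known exactly. Their poses are not given: they have to be found in the camera images.
- pot: fixed steel pot, 74 mm outside diameter, on a white base plate 160 x 100 x 10 mm. Origin: on the bench on the pot's axis; z up; x axis points from pot to fulcrum. Rim 75 mm above the bench. A spring-ball catch in the bore, on the fulcrum's side, holds the lid's plug down: lifting the lid's edge on that side (it tips on the far rim) takes 20 to 25 N
- fulcrum: fixed, same origin and axes as the pot: level red rod, 10 mm diameter, along y, axis at x = 76, z = 80 mm, between two cheeks 40 mm apart, 93 mm high. The gap between rod and lid edge takes the 5 mm blade, sloping down under the lid, only at 28 degrees or more from level, handle high (38 leaves 4 mm of play); swinging the handle down to level then lifts the lid edge 15 mm
- lid_knob (a point): lid's blue knob, 26 mm diameter, 25 high: the point half-way up it, on the lid's axis; z up. Steel flange 92 mm diameter, 6 thick, its underside 18.5 mm below this point; under it a black beaded plug 63 mm wide, 17 deep, its foot 35.5 mm below this point. Seated, the flange lies on the rim (this point 93.5 mm above the bench) and overhangs the pot by 9 mm, with free space beneath
- lid: the same lid, about 0.18 kg; origin at the centre of its plug's foot, z up. Once its edge at the fulcrum is 6 to 10 mm up, the catch snaps under the plug's bead; the lid then stays loose by itself, aslant by about 13 degrees, fulcrum side high, far side on the rim, its knob 5 to 8 mm higher than seated and some 8 mm away from the fulcrum, and lifts off freely
- bar_grip (a point): pry bar, 220 mm long along its x axis: steel blade 22 mm wide, 5 thick, from its square tip at x = -130 to x = -35 mm; orange handle 18 mm wide, 24 high, from x = -35 to +90 mm. This point: on the bar's axis, in the handle, at its balance; blade and handle are centred on the axis, z up as it lies. It begins in the tray, handle away from the robot
- bar: the same bar, about 0.2 kg; origin 12 mm under the grip point, on the handle's underside
- tray: fixed shallow white tray, 270 (x) x 100 (y) mm; origin under its centre on the bench; floor 12 mm high, rim 4 mm thick and 18 mm high. A bar lying in it has its axis 24 mm above the bench
- mat: fixed green mat 160 x 160 x 8 mm, origin under its centre on the bench
- bottle: bystander: amber bottle, 60 dia x 150 mm; origin about the middle of its underside; leave alone
- jar: bystander: white jar with blue cap, 64 dia x 65 mm; origin about the middle of its underside; leave alone
- beaker: bystander: open steel beaker, 72 dia x 90 mm; origin about the middle of its underside; leave alone
- spanner: bystander: open-ended spanner lying flat, 180 long mm; origin about the middle of its underside; leave alone
- gasket: bystander: white ring lying flat, 72 dia x 12 mm; origin about the middle of its underside; leave alone
- spatula: bystander: spatula with blue handle lying flat, 200 long mm; origin about the middle of its underside; leave alone
- vial: bystander: small amber vial with white cap, 34 dia x 60 mm; origin about the middle of its underside; leave alone
Things that resemble listed ones, but are neither listed nor needed, are in the scene too. There is more than one size of the mat; the job needs the larger. Leave any yellow look-alike of the lid alone.

How it is judged:
On the way, in this order (a step that is already met when the one before it is completed fails the run):
1. the held bar bears on the fulcrum rod and against the lid (over 3 N each) while the lid is still down (contact force between bar and fulcrum above 3 N and contact force between bar and lid above 3 N and contact force between the fingers and bar above 1 N and z of lid_knob in the frame of pot below 0.096 m), for 0.05 s.
2. the lid has popped up by more than 4 mm, untouched by the fingers (z of lid_knob in the frame of pot above 0.0975 m and contact force between the fingers and lid below 0.5 N and horizontal distance between lid_knob and pot below 0.02 m), for 0.2 s.
3. the bar lies released in the tray, the loose lid still sits up in the pot (x of bar_grip in the frame of tray between -0.045 and 0.055 m and y of bar_grip in the frame of tray between -0.042 and 0.042 m and z of bar_grip in the frame of tray below 0.029 m and angle between bar_grip's own x axis and vertical between 1.49 and 1.65 rad and contact force between the fingers and bar below 0.1 N and z of lid_knob in the frame of pot above 0.0965 m and horizontal distance between lid_knob and pot below 0.02 m), for 0.2 s.
At the end, for the whole second after the job is handed in: The lid stands knob up (within 6 degrees) on the mat, at rest and released, its centre within 42 mm of the mat's centre along each mat axis, resting on its plug; the bar lies flat at rest within the tray's rim (grip point -45 to +55 mm along the tray, 42 mm across it, axis under 29 mm high) (x of bar_grip in the frame of tray between -0.045 and 0.055 m and y of bar_grip in the frame of tray between -0.042 and 0.042 m and z of bar_grip in the frame of tray below 0.029 m and angle between bar_grip's own x axis and vertical between 1.49 and 1.65 rad and x of lid_knob in the frame of mat between -0.042 and 0.042 m and y of lid_knob in the frame of mat between -0.042 and 0.042 m and z of lid_knob in the frame of mat below 0.0485 m and angle between lid_knob's own z axis and vertical below 0.1 rad and linear speed of each of lid, bar below 0.02 m/s); the robot touches nothing.
It fails at once if the fingers touch the lid while it is still snapped down (contact force between the fingers and lid above 1 N and z of lid_knob in the frame of pot below 0.096 m and horizontal distance between lid_knob and pot below 0.02 m).
It fails at once if the bar is dropped (over 0.6 m/s with no finger on it) (linear speed of bar above 0.6 m/s and contact force between the fingers and bar below 0.05 N).
It fails at once if the lid is dropped (over 0.6 m/s with no finger on it, away from the pot) (linear speed of lid above 0.6 m/s and contact force between the fingers and lid below 0.05 N and horizontal distance between lid_knob and pot above 0.05 m).
It fails at once if a bystander is moved by more than 30 mm (distance of any of bottle, jar, beaker, spanner, gasket, spatula, vial from where it was at the start of the episode above 0.03 m).
It also fails if it takes over 62 s, if anything falls off the work surface, if the arm or the gripper's body presses on something with over 40 N, if the wrist force passes 120 N, or if a joint passes its speed limit or range.

### The arm

A 7-joint arm with a two-finger parallel gripper is mounted at the origin on the work surface. World frame = base frame: x ahead of the robot, y to its left, z up, the work surface at z = 0. Lengths are in m, angles in rad, forces in N, time in s.
With the tool pointing down it reaches from about 0.4 to 0.85 m from the base axis. Payload 10.4 kg.
Tool frame: the origin (TCP) lies midway between the tips of the shut fingers; the grasp point (between the pads) lies 19 mm behind it; z points along the fingers, y is the line along which they close (so a half turn about z gives the same grasp; the last joint's range is limited). The gripper opens to 87 mm and grips with 3 to 60 N. Pads are 19 mm wide; open, the fingers measure 117 mm over their backs; the gripper's body (75 mm by 190 mm) begins 51 mm behind the grasp point.
Start: joints at [-1.328, 0.332, -0.065, 1.46, 0.022, 1.35, -0.088], TCP at [0.164, 0.603, 0.223] pointing down, gripper open.
Joint ranges: [-2.6, 2.6], [-0.5, 2.12], [-1.47, 1.34], [0.16, 2.42], [-1.27, 4.41], [0.06, 2.06], [-2.6, 2.6]. Speed limits (rad/s): [2.22, 2.22, 2.79, 2.79, 3.14, 3.14, 3.14].

### API

Orientations are given as a unit quaternion [x, y, z, w].
In Python, from bench import r gives the robot as it stands.
- The arm moves only by the tool arm_command, never from a script. Its argument "moves" is one flat list of numbers, 4 for each row, row after row: the shift along the tool's x, y, z in cm, then the turn about the tool's z in degrees. A call has 1 to 12 rows; each row shifts and turns the commanded pose from where the row before left it, along the tool's axes as they then stand; what a row does not reach is not made up. A row lasts 1/12 s, in which the tool goes at most 41.7 mm and 7.16 degrees, less where a joint would pass 70% of its speed; a pose out of reach is approached as far as the arm can. A call with a gripper value outside its range is refused whole. "fingers" is the opening in per cent of the stroke, from 0 (shut) to 100 (fully open), set as the call begins (left out, the last holds). The fingers move at their own pace and stop on an object; "squeeze" is the grip in N (left out, the last holds). Time passes only in rows, so rows that do not move let the fingers close. It gives the time, the measured TCP pose, the force, the opening and the grip force at its end, in the units of the state.
- r.read_state(): the state, without advancing time (a new reading comes with each control period).
- r.camera(name): name is "scene" or "top"; returns the picture (400x640x3 uint8, red, green, blue); there is no depth.
- r.camera_info(name): a dict with "fx", "fy", "cx", "cy" (pixels), "k1" (the pictures are not rectified: a ray, as slopes to the right and down, at radius r is drawn at 1 + k1 r^2 times it, then the intrinsics apply), "origin" and "attitude" of the camera in the world. Camera axes: x right, y up, looking along -z (the intrinsics and any distortion apply to the point x, -y, -z); pixel columns grow to the right and rows downward; lengths in m; the calibration is good to about 2 mm. A picture is of the moment at which its call begins. camera_info takes no time and is no camera call.
- r.close_job(): hands the job in; it is judged then, once.
The state is a dict: "time": time; "joint_positions": joint angles; "joint_vel": joint speeds; "joint_torque": joint torques, N m; "ee_pos": TCP position; "eef_rot": TCP orientation; "ft_force": force on the tool from outside, world axes, zero at the start; "torque": the same for the moment, N m; "width": finger opening in m; "grip_force": force on a finger pad.
Only numpy, scipy, OpenCV 4.12 (cv2) and the standard library are available. Lean on these libraries where they do the work, as an engineer would, in place of code of your own. Each camera call takes 0.05 s, during which the arm holds its last target. There are 200 camera calls.

## Working session

There is one attempt and no reset: what is moved stays moved. The work goes in short steps, Python scripts to look and compute and a tool call to move; the robot and the scene stay as the last step left them, time stands still between calls to the robot, and variables do not carry over. Pictures are saved under pics/ and viewed, at most 10 in all, crops included, and the job is handed in when it is done.

Besides the shell and the picture viewer there is one more tool, called after "Request:" in YAML: its name, and indented under it one key for each argument. arm_command: Moves the arm, as the interface text tells. Its arguments: {"type":"object","properties":{"moves":{"type":"array"},"fingers":{"type":"number"},"squeeze":{"type":"number"}},"required":["moves"]}

```bash
mkdir -p pics; ls
python3 - <<'E'
from bench import r
import cv2
for n in("scene","top"):
    cv2.imwrite(f"pics/{n}0.png",r.camera(n)[:,:,::-1]); print(n,r.camera_info(n))
s=r.read_state(); print(s)
E
```

```text
pics
scene {'fx': 510.1474918241508, 'fy': 510.1474918241508, 'cx': 324.4897336783657, 'cy': 191.88537818191313, 'k1': -0.014836083902556814, 'origin': array([ 1.23674662, -0.76087271,  1.00576993]), 'attitude': array([0.38059279, 0.14989336, 0.31257566, 0.85730833])}
top {'fx': 448.5091508101782, 'fy': 448.5091508101782, 'cx': 317.18705665723655, 'cy': 203.11867423250965, 'k1': 0.020151385574478337, 'origin': array([0.3862203 , 0.01287453, 1.0924987 ]), 'attitude': array([ 0.05425602, -0.0598143 , -0.69550789,  0.7139659 ])}
{'time': 0.1, 'joint_positions': array([-1.32757944,  0.33278161, -0.06468397,  1.46086819,  0.02160471,
        1.34989038, -0.08849154]), 'joint_vel': array([-0.00024649, -0.00187997,  0.00161786, -0.00335181, -0.00127279,
       -0.00097686, -0.00037655]), 'joint_torque': array([ 1.06430787e-03, -6.24546576e+01,  2.42284167e-02, -3.90709233e+01,
       -6.15082355e-02,  3.65890854e-02,  3.58947159e-05]), 'ee_pos': array([0.16410897, 0.60270944, 0.22184517]), 'eef_rot': array([ 1.32510634e-01,  9.91181386e-01, -6.24076532e-04, -4.95972418e-05]), 'ft_force': array([ 1.0520355 , -0.50638408,  0.62350062]), 'torque': array([-0.00954384, -0.01051272, -0.01978801]), 'grip_force': 0.0, 'width': 0.08684772393310598}
```

View pics/top0.png

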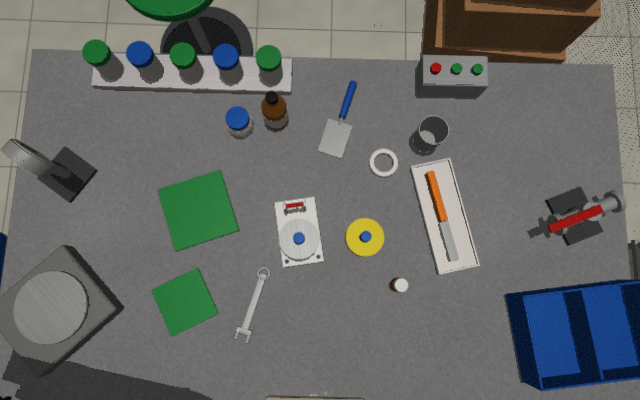

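View pics/scene0.png

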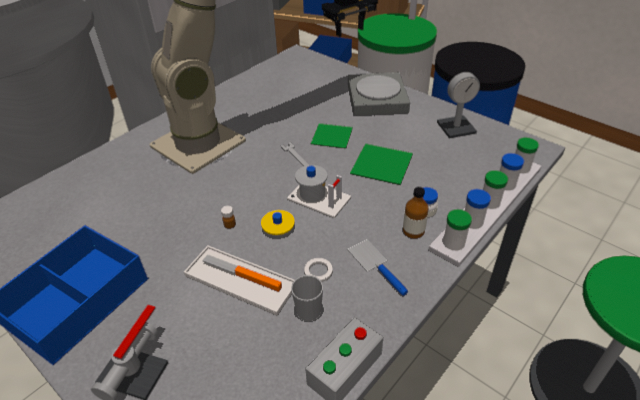

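Top view: knob of the steel lid at (299,239), red fulcrum rod (294,207), bar's orange handle (437,197) in the white tray (445,216). There are two green mats, (198,210) and (185,302). The first is larger, so it fits. The lid look-alikes are the steel one on the pot (299,239) and the yellow one (365,237), which I leave alone.

```bash
cat > h.py <<'E'
from bench import r
import numpy as np, cv2
from scipy.spatial.transform import Rotation as R
np.set_printoptions(precision=4,suppress=True)
I={n:r.camera_info(n) for n in("scene","top")}
def ray(n,p):
    c=I[n]; d=(np.atleast_2d(p).astype(float)-[c['cx'],c['cy']])/[c['fx'],c['fy']]
    u=d.copy()
    for _ in range(10): u=d/(1+c['k1']*(u**2).sum(1,keepdims=True))
    v=np.c_[u[:,0],-u[:,1],-np.ones(len(u))]
    return c['origin'],R.from_quat(c['attitude']).apply(v)
def plane(n,p,z):
    o,v=ray(n,p); return o+v*((z-o[2])/v[:,2])[:,None]
def tri(p,q): # top px, scene px
    o1,v1=ray('top',p);o2,v2=ray('scene',q);v1=v1[0];v2=v2[0]
    t=np.linalg.lstsq(np.c_[v1,-v2],o2-o1,rcond=None)[0]
    a=o1+t[0]*v1;b=o2+t[1]*v2; return (a+b)/2,np.linalg.norm(a-b)
def proj(n,P):
    c=I[n]; w=R.from_quat(c['attitude']).inv().apply(np.atleast_2d(P)-c['origin'])
    u=np.c_[w[:,0],-w[:,1]]/-w[:,2:]; u=u*(1+c['k1']*(u**2).sum(1,keepdims=True))
    return u*[c['fx'],c['fy']]+[c['cx'],c['cy']]
HS=dict(blue=((100,120,40),(130,255,255)),orange=((5,150,90),(18,255,255)),red=((0,150,60),(4,255,255)),green=((50,120,40),(75,255,255)),white=((0,0,150),(180,50,255)))
def blob(img,col,near,rad=40):
    h=cv2.cvtColor(img,cv2.COLOR_RGB2HSV); m=cv2.inRange(h,*map(np.array,HS[col]))
    if col=='red': m|=cv2.inRange(h,np.array((174,150,60)),np.array((180,255,255)))
    w=np.zeros_like(m); cv2.circle(w,tuple(map(int,near)),rad,255,-1); m&=w
    cs,_=cv2.findContours(m,cv2.RETR_EXTERNAL,cv2.CHAIN_APPROX_NONE)
    c=max(cs,key=cv2.contourArea); M=cv2.moments(c)
    return np.array([M['m10'],M['m01']])/M['m00'],c
E
python3 - <<'E'
from h import *
T=r.camera('top');S=r.camera('scene')
for col,a,ra,b,rb in(('blue',(299,239),12,(311,171),12),('red',(294,207),15,(336,184),14),('orange',(437,197),35,(257,277),40),('green',(198,210),60,(382,163),45),('green',(185,302),50,(332,135),35)):
    p,c=blob(T,col,a,ra);q,d=blob(S,col,b,rb)
    print(col,p,q,cv2.contourArea(c),*tri(p,q))
    print('  rect top',cv2.minAreaRect(c))
    if col=='green': print(plane('top',cv2.boxPoints(cv2.minAreaRect(c)),.008)[:,:2].tolist(),plane('scene',q,.008))
    if col=='orange':print(plane('top',cv2.boxPoints(cv2.minAreaRect(c)),.036)[:,:2].tolist())
for nm,a,rad in(('tray',(422,170),30),('plate',(290,230),30)):
    p,c=blob(T,'white',(445,216) if nm=='tray' else (299,232),75 if nm=='tray' else 42)
    b=cv2.boxPoints(cv2.minAreaRect(c)); print(nm,cv2.minAreaRect(c),plane('top',b,.018 if nm=='tray' else .01)[:,:2].tolist())
print(R.from_quat(r.read_state()['eef_rot']).as_matrix())
a=cv2.resize(T[180:290,250:390],None,fx=5,fy=5,interpolation=cv2.INTER_CUBIC);cv2.imwrite('pics/crop1.png',a[:,:,::-1])
E
```

```text
blue [298.4557 237.8418] [310.5633 171.0413] 79.0 [0.47   0.0472 0.0934] 0.0010798873423694191
  rect top ((298.5, 238.0), (10.0, 9.0), 90.0)
red [293.8783 204.6243] [335.9462 182.1075] 31.5 [0.5477 0.062  0.0841] 0.005597893577845089
  rect top ((293.9399719238281, 204.57997131347656), (2.828427314758301, 16.404878616333008), 81.8698959350586)
orange [436.5486 196.0512] [257.7007 278.0191] 319.0 [ 0.5859 -0.2809  0.0253] 0.001847794898964274
  rect top ((436.4999694824219, 195.99996948242188), (50.839996337890625, 7.439999103546143), 73.73979187011719)
[[0.6401189668547627, -0.253745705311606], [0.6457488727057474, -0.2710779288722899], [0.5276954367993035, -0.3029810018805864], [0.5222517828930983, -0.28592964453777503]]
green [197.5507 210.0394] [381.5808 163.736 ] 4080.5 [ 0.5398  0.3001 -0.0015] 0.0010879298868659878
  rect top ((197.3352813720703, 210.17269897460938), (63.85050582885742, 66.89826965332031), 72.25532531738281)
[[0.5849401399365832, 0.4022263914964092], [0.6404715485533083, 0.2502104965406724], [0.4910544062186018, 0.1942294326991052], [0.43819381177245414, 0.343
[... 393 characters left out ...]
57877254, 0.3374705761488896]] [[0.3283 0.3078 0.008 ]]
tray ((444.9957275390625, 215.3684539794922), (113.77810668945312, 41.424068450927734), 75.1413803100586) [[0.6609540796771247, -0.2205204101408776], [0.690615640792827, -0.3196985960052489], [0.42279832920825755, -0.3828435172654928], [0.3952843497224969, -0.28732679980638137]]
plate ((298.1510009765625, 231.37112426757812), (65.93233489990234, 41.60492706298828), 81.52884674072266) [[0.5629337303370261, 0.1153026519267589], [0.5808790176753628, 0.015188857917951994], [0.42290980691627267, -0.01227946719697735], [0.40589619687949796, 0.08559969223063715]]
[[-0.9649  0.2626 -0.0002]
 [ 0.2626  0.9649 -0.0008]
 [-0.     -0.0008 -1.    ]]
```

View pics/crop1.png

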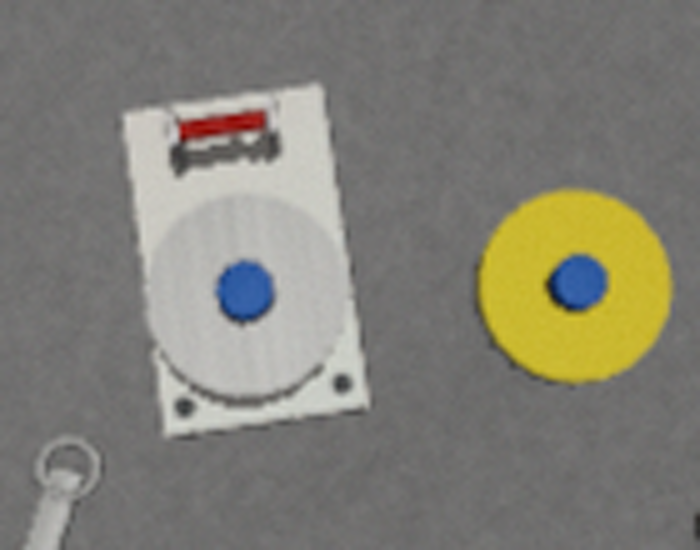

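Crop: the steel lid with blue knob (crop 246,291) sits on the white plate behind the red rod (crop 222,125), and the yellow look-alike is at right (crop 576,285). Pot, fulcrum and tray sizes all agree with the text. Next I check the bottle, which is close behind the fulcrum, and refine the bar and tray.

Run:
```python
from h import *
T=r.camera('top');S=r.camera('scene')
yaw=np.radians(10.4);P=np.array([.470,.047]);A=np.array([[np.cos(yaw),np.sin(yaw)],[-np.sin(yaw),np.cos(yaw)]])
# bottle: cap top centre top view (271,97), scene(419,192): z 0.15
for a,b in(((271.5,97.5),(419,191.5)),):
    p,e=tri(a,b);print('bottle cap',p,e,A@(p[:2]-P))
print('bottle base scene', plane('scene',(414,234),0))
print('jar',plane('top',(237,119),.065),'beaker',plane('top',(433,127),.09))
# refine rod: contour ends in both
for n,nr,ra in(('top',(294,207),15),('scene',(336,184),14)):
    p,c=blob(np.array(T if n=='top' else S),'red',nr,ra);print(n,p,cv2.minAreaRect(c))
for z in(.08,.085): print('rod from top',plane('top',(294.0,205.3),z),'knob',plane('top',(298.46,237.84),.106))
print('pred knob top/mid px',proj('top',[[.47,.047,.106],[.47,.047,.0935]]), 'rod px',[proj(n,[[*(P+A.T@np.array([.076,y])),.08] for y in(-.02,0,.02)]) for n in('top','scene')])
cv2.imwrite('pics/crop2.png',np.hstack([cv2.resize(T[80:220,230:310],None,fx=4,fy=4),cv2.resize(S[150:290,280:400],None,fx=4,fy=4)])[:,:,::-1])
```

```text
bottle cap [0.7779 0.1162 0.1419] 0.0029716183718111757 [0.3153 0.0125]
bottle base scene [[0.7868 0.1073 0.    ]]
jar [[0.7519 0.2034 0.065 ]] beaker [[ 0.7366 -0.2582  0.09  ]]
top [293.8783 204.6243] ((293.9399719238281, 204.57997131347656), (2.828427314758301, 16.404878616333008), 81.8698959350586)
scene [335.9462 182.1075] ((335.7500305175781, 182.25001525878906), (2.8284270763397217, 7.77817440032959), 45.0)
rod from top [[0.5448 0.0598 0.08  ]] knob [[0.4686 0.0464 0.106 ]]
rod from top [[0.544  0.0596 0.085 ]] knob [[0.4686 0.0464 0.106 ]]
pred knob top/mid px [[298.1916 237.1793]
 [298.3703 237.6605]] rod px [array([[302.2637, 203.975 ],
       [293.6041, 205.3057],
       [284.9316, 206.6382]]), array([[330.3045, 187.3764],
       [333.8667, 183.2241],
       [337.3651, 179.1461]])]
```

View pics/crop2.png

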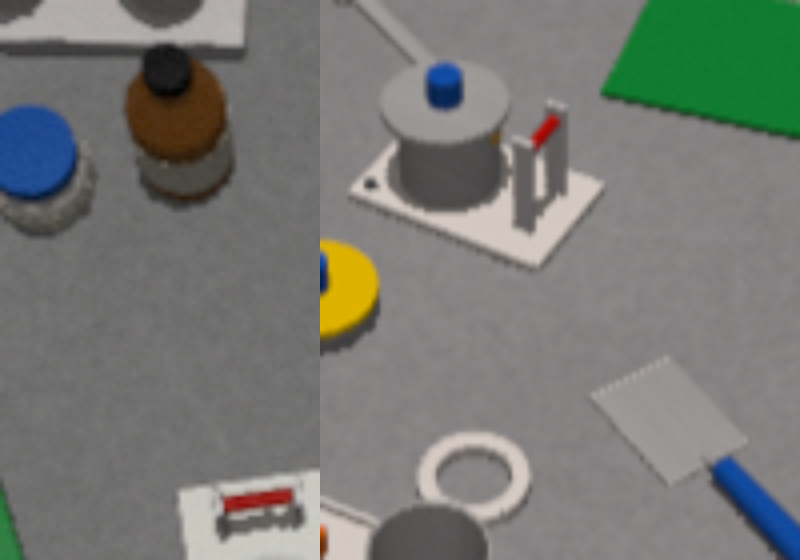

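Request:
arm_command:
  moves: [-2.75, -3.03, 0, 0, -2.75, -3.03, 0, 0, -2.75, -3.03, 0, 0, -2.75, -3.03, 0, 0, -2.75, -3.03, 0, 0, -2.75, -3.03, 0, 0, -2.75, -3.03, 0, 0, -2.75, -3.03, 0, 0, -2.75, -3.03, 0, 0, -2.75, -3.03, 0, 0, -2.75, -3.03, 0, 0, -2.75, -3.03, 0, 0]
  fingers: 33
  squeeze: 3

```text
time: 1.3
ee_pos: [0.3875, 0.1636, 0.2228]
eef_rot: [0.132, 0.991, 0.0, 0.0]
ft_force: [1.3, -0.4, 0.6]
width: 0.0293
grip_force: 0.0
```

Request:
arm_command:
  moves: [-2.75, -3.03, 0, 0, -2.75, -3.03, 0, 0, -2.75, -3.03, 0, 0, -2.75, -3.03, 0, 0, -2.75, -3.03, 0, 0, -2.75, -3.03, 0, 0, -2.75, -3.03, 0, 0, -2.75, -3.03, 0, 0, -2.75, -3.03, 0, 0, -2.75, -3.03, 0, 0, -2.75, -3.03, 0, 0, -2.75, -3.03, 0, 0]

```text
time: 2.3
ee_pos: [0.6109, -0.2733, 0.222]
eef_rot: [0.132, 0.991, 0.0, -0.0]
ft_force: [-0.0, 0.9, 1.4]
width: 0.0286
grip_force: 0.0
```

Request:
arm_command:
  moves: [0, 0, 0, 7, 0, 0, 0, 7, 0, 0, 0, 7, 0, 0, 0, 7, 0, 0, 0, 7, 0, 0, 0, 7, 0, 0, 0, 7, 0, 0, 0, 7, 0, 0, 0, 7, 0, 0, 0, 7, 0, 0, 0, 7, 0, 0, 0, 7]

```text
time: 3.3
ee_pos: [0.6101, -0.2717, 0.2224]
eef_rot: [0.764, 0.646, 0.0, -0.0]
ft_force: [0.1, 0.9, 0.3]
width: 0.0288
grip_force: 0.0
```

Request:
arm_command:
  moves: [0, 0, 1, 7, 0, 0, 1, 7, 0, 0, 1, 7, 0, 0, 1, 7, 0, 0, 1, 7, 0, 0, 1, 7, 0, 0, 1, 7, 0, 0, 1, 7, 0, 0, 1, 7, 0, 0, 1, 2.8, 0, 0, 0, 0]

```text
time: 4.22
ee_pos: [0.6094, -0.271, 0.1202]
eef_rot: [0.992, 0.129, -0.001, -0.001]
ft_force: [0.1, 0.3, -0.1]
width: 0.0289
grip_force: 0.0
```

```bash
cat >> h.py <<'E'
def goto(x,y,z,yaw):
    s=r.read_state();M=R.from_quat(s['eef_rot']).as_matrix();p=s['ee_pos']
    a=np.degrees(np.arctan2(M[1,0],M[0,0]))
    print('t',s['time'],'pos',p,'yaw',a,'z-axis',M[:,2],'w',s['width'],'gf',s['grip_force'],'F',s['ft_force'],'q7',s['joint_positions'][6])
    print('shift cm',M.T@(np.array([x,y,z])-p)*100,'turn',-((yaw-a+180)%360-180))
E
python3 -c "
from h import *
goto(.6116,-.2729,.10,15)
T=r.camera('top');cv2.imwrite('pics/top1.png',cv2.resize(T[100:290,340:560],None,fx=3,fy=3)[:,:,::-1])"
```

```text
t 4.2167 pos [ 0.6094 -0.271   0.1202] yaw 14.8679610464083 z-axis [-0.0029  0.0011 -1.    ] w 0.028899477484101342 gf 0.0 F [ 0.1056  0.3462 -0.077 ] q7 -0.4284168910735013
shift cm [0.1682 0.2411 2.0185] turn -0.13203895359168882
```

View pics/top1.png

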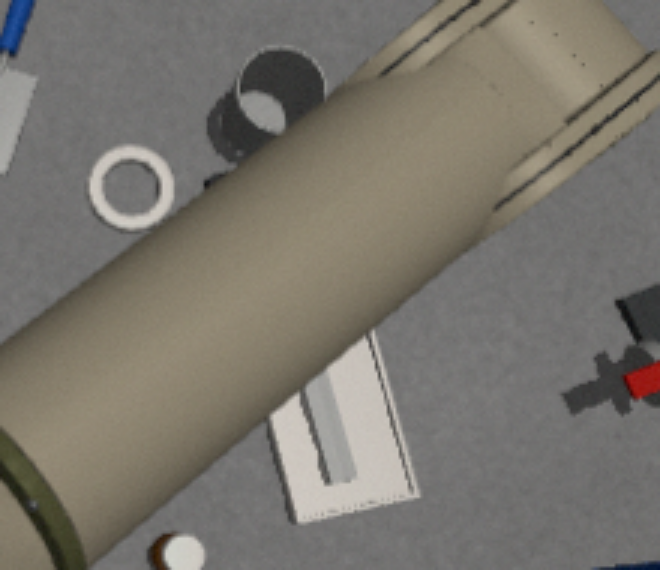

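The arm hides the grip in the top view. The visible blade's tip is at crop (340,482), which is full-picture (453,260). I'll check from the scene camera.

```bash
python3 -c "
from h import *
print(plane('top',(453.3,260.3),.0265),plane('top',(449.5,240),.0265))
S=r.camera('scene');cv2.imwrite('pics/sc1.png',cv2.resize(S[170:330,160:330],None,fx=4,fy=3.7)[:,:,::-1])"
```

```text
[[ 0.4319 -0.3181  0.0265]] [[ 0.4796 -0.3102  0.0265]]
```

View pics/sc1.png

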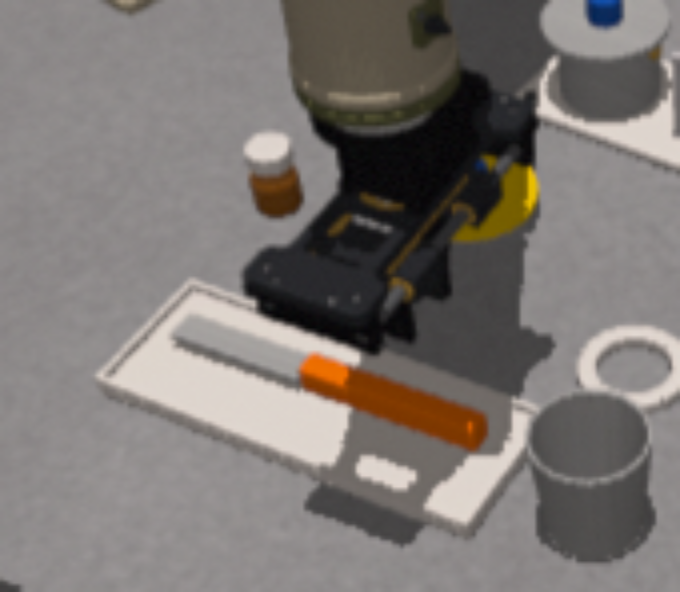

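Scene view: the gripper (crop ~330,310) stands above the handle, about over its middle and rear. The bar is free of the tray rims, so I descend.

Request:
arm_command:
  moves: [0, 0, 1.5, 0, 0, 0, 1.5, 0, 0, 0, 1.5, 0, 0, 0, 1.5, 0, 0, 0, 1.5, 0, 0, 0, 1.5, 0, 0, 0, 0.5, 0, 0, 0, 0.5, 0, 0, 0, 0.2, 0, 0, 0, 0, 0]

```text
time: 5.15
ee_pos: [0.61, -0.2721, 0.0205]
eef_rot: [0.991, 0.13, 0.0, 0.0]
ft_force: [-0.0, 0.2, 0.3]
width: 0.0288
grip_force: 0.0
```

```bash
python3 -c "
from h import *
goto(.6100,-.2715,.016,15)
S=r.camera('scene');cv2.imwrite('pics/sc2.png',cv2.resize(S[200:330,180:310],None,fx=4.5,fy=4.5)[:,:,::-1])"
```

```text
t 5.15 pos [ 0.61   -0.2721  0.0205] yaw 14.967109574107223 z-axis [ 0.0001 -0.0001 -1.    ] w 0.028834963496613426 gf 0.0 F [-0.0105  0.2485  0.2886] q7 -0.37741156890536
shift cm [ 0.0131 -0.057   0.4488] turn -0.03289042589278779
```

View pics/sc2.png

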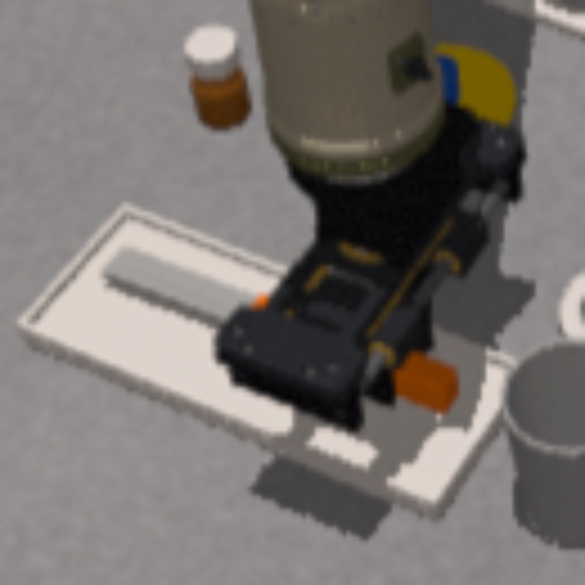

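The fingers straddle the handle (crop ~330,370) with its end showing at (430,380). I go 3 mm lower and close lightly.

Request:
arm_command:
  moves: [0, 0, 0.3, 0, 0, 0, 0, 0, 0, 0, 0, 0, 0, 0, 0, 0, 0, 0, 0, 0, 0, 0, 0, 0]
  fingers: 0
  squeeze: 4

```text
time: 5.7
ee_pos: [0.6101, -0.272, 0.0177]
eef_rot: [0.991, 0.13, 0.0, 0.0]
ft_force: [-0.3, 0.3, 0.9]
width: 0.0181
grip_force: 4.0
```

Request:
arm_command:
  moves: [0, 0, -0.8, 0, -0.1, 0, -0.8, 0, -0.1, 0, -0.8, 0, -0.1, 0, -0.8, 0, -0.15, 0, -0.8, 0, -0.2, 0, -0.8, 0, -0.2, 0, -0.8, 0, -0.25, 0, -0.7, 0, 0, 0, 0, 0]

```text
time: 6.45
ee_pos: [0.5993, -0.2756, 0.0823]
eef_rot: [0.992, 0.13, 0.001, 0.0]
ft_force: [1.7, 0.9, -0.5]
width: 0.0182
grip_force: 4.0
```

```bash
python3 -c "
from h import *
goto(.6100,-.2715,.016,15)
S=r.camera('scene');cv2.imwrite('pics/sc3.png',cv2.resize(S[200:330,180:310],None,fx=4.5,fy=4.5)[:,:,::-1])"
```

```text
t 6.45 pos [ 0.5993 -0.2756  0.0823] yaw 14.933122899386293 z-axis [ 0.0016 -0.0007 -1.    ] w 0.018230243323665084 gf 3.9997885152411072 F [ 1.69    0.892  -0.4605] q7 -0.39103825639346584
shift cm [ 1.1295 -0.125   6.6336] turn -0.06687710061370922
```

View pics/sc3.png

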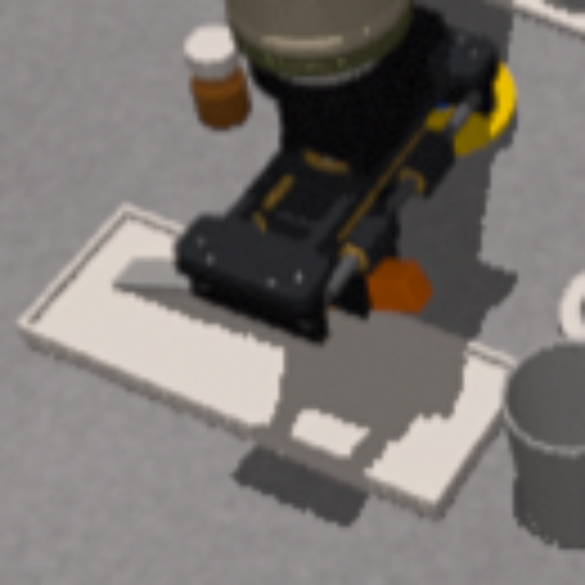

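The bar pivots in the grip. The tip is still on the tray (crop 115,280) and the handle is up at about 20°. I continue to about 39°, then squeeze hard.

Request:
arm_command:
  moves: [-0.3, 0, -0.75, 0, -0.35, 0, -0.75, 0, -0.4, 0, -0.75, 0, -0.45, 0, -0.75, 0, -0.5, 0, -0.75, 0, -0.5, 0, -0.75, 0, -0.5, 0, -0.7, 0, 0, 0, 0, 0]

```text
time: 7.17
ee_pos: [0.5696, -0.2837, 0.1344]
eef_rot: [0.992, 0.13, 0.001, 0.0]
ft_force: [-0.4, -0.5, -0.4]
width: 0.0177
grip_force: 4.0
```

Request:
arm_command:
  moves: [0, 0, 0, 0, 0, 0, 0, 0, 0, 0, 0, 0, 0, 0, 0, 0]
  squeeze: 50

```text
time: 7.5
ee_pos: [0.5708, -0.2825, 0.1326]
eef_rot: [0.991, 0.131, 0.0, 0.0]
ft_force: [1.6, -0.9, 3.6]
width: 0.0177
grip_force: 50.0
```

Request:
arm_command:
  moves: [0, 0, -2, 0, 0, 0, -3, 0, 0, 0, -3, 0, 0, 0, -3, 0, 0, 0, -3, 0, 0, 0, 0, 0, 0, 0, 0, 0]

```text
time: 8.08
ee_pos: [0.5707, -0.2828, 0.2732]
eef_rot: [0.991, 0.13, 0.001, 0.0]
ft_force: [-1.1, 0.9, -2.7]
width: 0.0176
grip_force: 50.0
```

```bash
python3 -c "
from h import *
goto(.6100,-.2715,.25,15)
T=r.camera('top');S=r.camera('scene');cv2.imwrite('pics/b4.png',np.hstack([cv2.resize(S[150:290,140:290],None,fx=2.6,fy=3),cv2.resize(T[150:290,380:530],None,fx=2.6,fy=3)])[:,:,::-1])"
```

```text
t 8.0833 pos [ 0.5707 -0.2828  0.2732] yaw 14.973458118156444 z-axis [ 0.0017  0.     -1.    ] w 0.01755138435381131 gf 49.999958323314786 F [-1.0888  0.9281 -2.7196] q7 -0.4898944841845626
shift cm [ 4.0855 -0.0733  2.3309] turn -0.026541881843570536
```

View pics/b4.png

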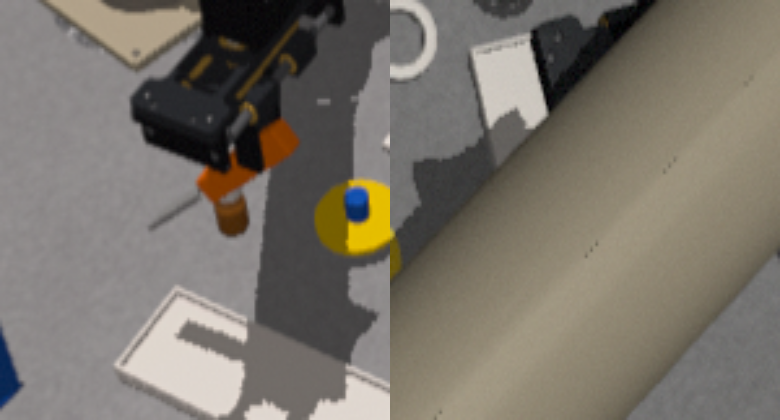

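Left half, scene view: the bar is held nose-down, with the blade tip at full-picture (197.7,226.3) and the blade root at (217.7,213.3). I cast these rays onto the bar's vertical plane through the tool.

```bash
cat >> h.py <<'E'
def barplane(pts,off=0):
    "scene px -> (u along bar dir rel. TCP, z) on the vertical plane y_tool=off"
    s=r.read_state();M=R.from_quat(s['eef_rot']).as_matrix();p=s['ee_pos']
    o,v=ray('scene',pts);n=M[:,1]
    t=((p-o)@n+off)/(v@n);X=o+v*t[:,None]
    return np.c_[(X-p)@M[:,0],X[:,2]-p[2]]
E
python3 - <<'E'
from h import *
S=r.camera('scene')
M=R.from_quat(r.read_state()['eef_rot']).as_matrix();print('tool y',M[:,1])
px=[(197.7,226.3),(217.7,213.3)]
for off in(-.011,0,.011):
    q=barplane(px,off);d=q[1]-q[0];print(off,q.tolist(),'ang',np.degrees(np.arctan2(d[1],d[0])),'len',np.hypot(*d))
p,c=blob(S,'orange',(232,205),30)
a=cv2.approxPolyDP(c,1.5,True)[:,0];print(np.c_[a,barplane(a,.009),barplane(a,-.009)])
print(S[220:232,190:206].mean(2).astype(int))
E
```

```text
tool y [ 0.2585 -0.966  -0.0019]
-0.011 [[-0.15083191622325684, -0.14962382677942454], [-0.07805802184412551, -0.07602749793343933]] ang 45.32193383969378 len 0.10350101121588792
0 [[-0.13940439988070166, -0.13452978706452023], [-0.06787218054410007, -0.06218916571542665]] ang 45.321933839693756 len 0.10173506721083253
0.011 [[-0.1279768835381464, -0.11943574734961582], [-0.05768633924407472, -0.04835083349741409]] ang 45.32193383969371 len 0.09996912320577686
[[229.     201.      -0.0206   0.0014  -0.0362  -0.0198]
 [227.     208.      -0.0299  -0.0229  -0.0458  -0.0447]
 [219.     206.      -0.0512  -0.0253  -0.0677  -0.0472]
 [216.     209.      -0.0617  -0.0385  -0.0784  -0.0608]
 [224.     221.      -0.0461  -0.0695  -0.0624  -0.0927]
 [229.     221.      -0.0317  -0.0636  -0.0476  -0.0866]
 [233.     218.      -0.0187  -0.0488  -0.0342  -0.0714]
 [233.     216.      -0.0176  -0.0422  -0.0331  -0.0646]
 [232.     218.      -0.0215  -0.05    -0.0371  -0.0726]
 [225.     218.      -0.0414  -0.0581  -0.0575  -0.081 ]
 [224.     215.      -0.0425  -0.0492  -0.0586  -0.0718]
 [238.  
[... 211 characters left out ...]
 141 137 131 128 116 104  92]
 [137 141 143 142 143 142 140 138 138 138 130 121 113  95  84  86]
 [138 139 142 143 141 141 140 141 135 130 115  98  93  87 101 120]
 [142 141 141 140 139 138 138 133 119 103  94  88 104 121 132 143]
 [142 141 141 139 137 138 132 109  93  86 102 123 134 141 140 145]
 [140 138 139 141 139 142 135 109  96 104 128 140 141 141 141 144]
 [138 138 139 139 140 142 141 131 125 131 140 141 139 137 140 139]
 [140 140 141 142 139 141 144 140 136 137 138 139 139 137 138 137]
 [140 143 145 143 140 139 141 140 138 138 138 138 137 137 138 138]
 [139 142 144 142 139 138 139 139 139 138 140 141 139 139 139 141]
 [138 140 142 140 138 137 140 141 139 141 144 144 142 142 139 140]]
```

```bash
cat >> h.py <<'E'
P0=np.array([.4695,.0468]);YW=10.3
ex=np.array([np.cos(np.radians(YW)),np.sin(np.radians(YW))]);ey=np.array([-ex[1],ex[0]])
def gp(x,z,y=0): # pot-frame target for TCP
    X=P0+ex*x+ey*y; goto(X[0],X[1],z,YW)
    p=r.read_state()['ee_pos'];d=p[:2]-P0;print('now pot frame',d@ex,d@ey,p[2])
E
python3 -c "
from h import *
gp(.2146,.2241)"
```

```text
t 8.2333 pos [ 0.5701 -0.2818  0.2707] yaw 14.982556149237928 z-axis [-0.0021  0.0014 -1.    ] w 0.017670423449932457 gf 49.999891868792474 F [ 0.5708  0.1439 -2.6214] q7 -0.48970233857121664
shift cm [ 20.1747 -32.5864   4.6923] turn 4.682556149237939
now pot frame 0.04021257171284689 -0.3413271003120417 0.2707403577179526
```

Request:
arm_command:
  moves: [2.02, -3.26, 0, 0, 2.02, -3.26, 0, 0, 2.02, -3.26, 0, 0, 2.02, -3.26, 0, 0, 2.02, -3.26, 0, 0, 2.02, -3.26, 0, 0, 2.02, -3.26, 0, 0, 2.02, -3.26, 0, 0, 2.02, -3.26, 0, 0, 2.02, -3.26, 0, 0, 0, 0, 1, 4.7, 0, 0, 0, 0]

```text
time: 9.23
ee_pos: [0.6808, 0.0884, 0.2586]
eef_rot: [0.996, 0.09, -0.002, 0.0]
ft_force: [-1.0, -0.7, -2.0]
width: 0.018
grip_force: 50.0
```

Run:
```python
from h import *
gp(.2146,.2241)
p=r.read_state()['ee_pos'];M=R.from_quat(r.read_state()['eef_rot']).as_matrix()
pts=np.array([p+M[:,0]*u+M[:,1]*o+[0,0,z] for u,z,o in((-.128,-.119,.011),(-.128,-.119,0),(-.061,-.051,0),(-.061,-.051,.009),(.03,.04,0))])
print(proj('scene',pts),proj('top',pts))
S=r.camera('scene');T=r.camera('top')
cv2.imwrite('pics/b5.png',np.hstack([cv2.resize(S[90:230,280:420],None,fx=2.8,fy=4.2),cv2.resize(T[130:270,240:380],None,fx=2.8,fy=4.2)])[:,:,::-1])
for n,I_ in(('scene',S),('top',T)):
    try:
        q,c=blob(I_,'orange',proj(n,pts[2:3])[0],45);print(n,q,cv2.contourArea(c),cv2.approxPolyDP(c,1.5,True)[:,0].tolist())
    except Exception as e: print(n,e)
```

```text
t 9.2333 pos [0.6808 0.0884 0.2586] yaw 10.344800799038852 z-axis [-0.0046 -0.0008 -1.    ] w 0.01801799747934882 gf 50.00074032694101 F [-0.9599 -0.6693 -1.9642] q7 -1.1513306886068122
shift cm [-0.0582  0.3122  3.4473] turn 0.044800799038853256
now pot frame 0.21534121959278588 0.003122067045768987 0.25856957797046587
[[335.7192 169.2552]
 [337.7145 166.995 ]
 [360.5669 154.341 ]
 [358.9486 156.2328]
 [395.8404 135.2583]] [[295.4758 195.4823]
 [290.4246 196.2495]
 [283.9936 158.2618]
 [288.3854 157.6088]
 [273.8996  98.645 ]]
scene [369.0415 151.8886] 164.5 [[383, 150], [377, 148], [375, 144], [359, 152], [358, 155], [364, 159]]
top [282.2511 142.3352] 267.5 [[276, 124], [282, 162], [288, 161], [284, 128], [282, 124]]
```

Request:
arm_command:
  moves: [0, 0.15, 1.2, 0, 0, 0.1, 1.2, 0, 0, 0.05, 0.9, 0, 0, 0, 0, 0, 0, 0, 0, 0, 0, 0, 0, 0]

```text
time: 9.83
ee_pos: [0.6819, 0.0815, 0.2298]
eef_rot: [0.996, 0.09, 0.0, -0.0]
ft_force: [1.8, 0.7, -1.2]
width: 0.0171
grip_force: 50.0
```

Run:
```python
from h import *
gp(.2146,.2241)
S=r.camera('scene');T=r.camera('top')
cv2.imwrite('pics/b6.png',np.hstack([cv2.resize(S[125:225,290:390],None,fx=4,fy=5.8,interpolation=cv2.INTER_CUBIC),cv2.resize(T[140:250,260:330],None,fx=5.7,fy=5.28,interpolation=cv2.INTER_CUBIC)[:580]])[:,:,::-1])
```

```text
t 9.8333 pos [0.6819 0.0815 0.2298] yaw 10.271592930650309 z-axis [ 0.0003  0.0002 -1.    ] w 0.017121348677671726 gf 49.999918760731816 F [ 1.8076  0.7023 -1.2373] q7 -1.1288736058480622
shift cm [-0.0558 -0.3861  0.5693] turn -0.028407069349697167
now pot frame 0.21515478976432195 -0.003861769928288511 0.2297929307349931
```

View pics/b6.png

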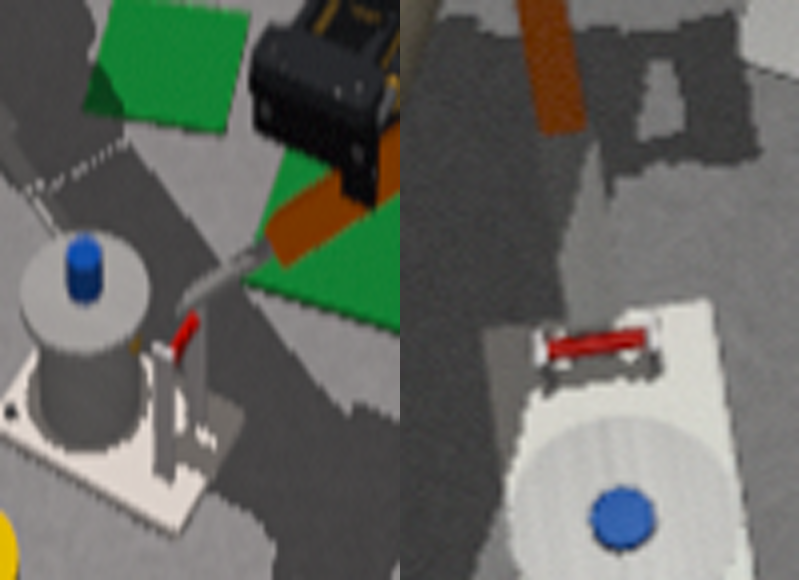

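The view shows the blade tip at scene (335,178.4), just above the red rod and between the cheeks, with the root at (356.5,167). In the top view the blade runs at the rod's middle. I average the noisy pose and compute.

```bash
cat >> h.py <<'E'
def avg(n=8):
    ps=[]
    for _ in range(n): r.camera('top'); ps.append(r.read_state()['ee_pos'])
    ps=np.array(ps);p=ps.mean(0);d=p[:2]-P0
    print('t',r.read_state()['time'],'avg',p,'sd',ps.std(0),'pot x,y,z',d@ex,d@ey,p[2]);return p
def barabs(pts,p,off=0,yaw=YW):
    a=np.radians(yaw);x=np.array([np.cos(a),np.sin(a),0]);n=np.array([np.sin(a),-np.cos(a),0])
    o,v=ray('scene',pts);X=o+v*(((p-o)@n+off)/(v@n))[:,None]
    return np.c_[(X-p)@x,X[:,2]-p[2]],X
E
python3 - <<'E'
from h import *
p=avg()
for off in(0,.006,.011):
    q,X=barabs([(335,178.4),(356.5,167)],p,off);d=q[1]-q[0]
    print(off,q.tolist(),np.degrees(np.arctan2(d[1],d[0])),np.hypot(*d),'tip pot x,z',(X[0][:2]-P0)@ex,X[0][2])
S=r.camera('scene');T=r.camera('top')
for n,I_,nr in(('scene',S,(365,160)),('top',T,(286,150))):
    q,c=blob(I_,'orange',nr,35);print(n,cv2.approxPolyDP(c,1.2,True)[:,0].tolist())
t=np.array([p+np.r_[ex,0]*u+[0,0,z]+np.r_[ey,0]*o for u,z,o in((-.128,-.119,0),(-.061,-.051,.009),(-.061,-.051,-.009))]);print(proj('scene',t).tolist(),proj('top',t).tolist())
E
```

```text
t 10.3333 avg [0.6819 0.0816 0.2298] sd [0.0001 0.     0.0002] pot x,y,z 0.21523060823096926 -0.003711717377008137 0.22982468978278386
0 [[-0.13272394932218437, -0.1269028830766989], [-0.06805172686385655, -0.06153660512165576]] 45.305802304568736 0.09195241514715859 tip pot x,z 0.08250665890878488 0.10292180670608497
0.006 [[-0.12931088194888504, -0.1210663254505841], [-0.06505673994256611, -0.05612261474303587]] 45.305802304568665 0.09135797899162346 tip pot x,z 0.0859197262820842 0.10875836433219976
0.011 [[-0.12646665913780225, -0.11620252742882181], [-0.06256091750815748, -0.05161095609418581]] 45.30580230456873 0.0908626155286776 tip pot x,z 0.08876394909316701 0.11362216235396205
scene [[381, 161], [375, 159], [373, 155], [358, 162], [356, 165], [361, 170]]
top [[279, 130], [284, 162], [286, 165], [291, 164], [286, 129]]
[[336.49501644398345, 176.72732548659116], [360.60797206555867, 162.75893222127038], [357.40360188816794, 166.5718336158881]] [[294.082045444173, 198.1682539813951], [283.82932502083924, 162.06675381058238], [292.34369601614253, 160.80468466404764]]
```

Request:
arm_command:
  moves: [0, -0.2, 0.3, 0, -0.1, -0.1, 0.3, 0, 0, 0, 0, 0, -0.5, 0, 0.5, 0, -0.5, 0, 0.5, 0, -0.5, 0, 0.5, 0, -0.5, 0, 0.5, 0, -0.5, 0, 0.5, 0, 0, 0, 0, 0, 0, 0, 0, 0]

```text
time: 11.27
ee_pos: [0.6554, 0.0802, 0.1984]
eef_rot: [0.996, 0.09, -0.0, -0.0]
ft_force: [0.7, -0.2, -0.6]
width: 0.0176
grip_force: 50.0
```

Run:
```python
from h import *
p=avg(4); s=r.read_state();print(s['ft_force'],s['torque'])
S=r.camera('scene');q,c=blob(S,'orange',(355,170),35);print(cv2.approxPolyDP(c,1.2,True)[:,0].tolist())
t=np.array([p+np.r_[ex,0]*u+[0,0,z]+np.r_[ey,0]*o for u,z,o in((-.061,-.051,.009),(-.061,-.051,-.009))]);print(proj('scene',t).tolist())
gp(.1725,.182)
```

```text
t 11.4667 avg [0.6559 0.0801 0.1988] sd [0.0001 0.0001 0.0001] pot x,y,z 0.18934061430021726 -0.0006042184283416635 0.1987819857821724
[ 0.7445  0.2693 -1.5858] [-0.053   0.0325  0.0085]
[[371, 167], [362, 161], [361, 163], [351, 167], [348, 171], [353, 175]]
[[352.1504943872012, 168.3409501942344], [348.95118541492656, 172.10941607242614]]
t 11.5167 pos [0.656  0.0799 0.1988] yaw 10.273659697017582 z-axis [ 0.0005 -0.     -1.    ] w 0.01785896754770471 gf 49.99998617917299 F [-0.4717 -0.2394 -1.7379] q7 -1.1093423960765871
shift cm [-1.6897 -0.0783  1.6765] turn -0.02634030298241896
now pot frame 0.18938881952099393 -0.0007892586754947584 0.19877300027797987
```

Request:
arm_command:
  moves: [-0.4, 0, 0.4, 0, -0.4, 0, 0.4, 0, -0.4, 0, 0.4, 0, -0.45, 0, 0.45, 0, 0, 0, 0, 0, 0, 0, 0, 0, 0, 0, 0, 0]

```text
time: 12.1
ee_pos: [0.6394, 0.0771, 0.1821]
eef_rot: [0.996, 0.09, 0.0, -0.0]
ft_force: [0.3, -0.8, -1.2]
width: 0.0175
grip_force: 50.0
```

```bash
cat > m.py <<'E'
from h import *
p=avg(3); s=r.read_state();print('F',s['ft_force'],'M',s['torque'])
S=r.camera('scene');T=r.camera('top')
k,_=blob(S,'blue',(308,171),18);print('knob scene',k)
try:
    k2,_=blob(T,'blue',(298,238),18);print('knob top',k2,*tri(k2,k))
except Exception as e: print('top hidden')
E
python3 m.py
```

```text
t 12.25 avg [0.6396 0.077  0.1822] sd [0.     0.0001 0.    ] pot x,y,z 0.17275846754229307 -0.0006565465454211276 0.1822037914357948
F [-0.9155 -0.5498 -1.1455] M [-0.1034  0.1106 -0.0352]
knob scene [310.5633 171.0413]
knob top [298.4289 237.8238] [0.47   0.0472 0.0934] 0.0010091745139052689
```

Request:
arm_command:
  moves: [0.2, 0, 0.35, 0, 0.46, 0, 0.45, 0, 0.46, 0, 0.45, 0, 0.42, 0, 0.48, 0, 0.42, 0, 0.48, 0, 0.38, 0, 0.52, 0, 0.38, 0, 0.52, 0, 0, 0, 0, 0, 0, 0, 0, 0]
  squeeze: 25

```text
time: 13.1
ee_pos: [0.6674, 0.0819, 0.1496]
eef_rot: [0.996, 0.09, 0.001, 0.0]
ft_force: [3.3, 0.5, 4.9]
width: 0.0179
grip_force: 25.0
```

```bash
cat >> m.py <<'E'
q,c=blob(S,'orange',proj('scene',[p+np.r_[ex,0]*-.03+[0,0,-.01]])[0],35);print('orange',cv2.approxPolyDP(c,1.2,True)[:,0].tolist())
E
python3 m.py
```

```text
t 13.25 avg [0.6673 0.082  0.1499] sd [0.     0.     0.0001] pot x,y,z 0.20087285733352214 -0.000774351678631869 0.14985205982781957
F [4.6454 1.007  3.4698] M [ 0.0035 -0.5952  0.0226]
knob scene [310.5633 171.0413]
knob top [298.4289 237.8238] [0.47   0.0472 0.0934] 0.0010091745139052689
orange [[347, 177], [350, 184], [370, 182], [368, 179], [354, 174]]
```

Request:
arm_command:
  moves: [0.33, 0, 0.55, 0, 0.32, 0, 0.55, 0, 0, 0, 0, 0, 0.28, 0, 0.58, 0, 0.28, 0, 0.58, 0, 0, 0, 0, 0]

```text
time: 13.85
ee_pos: [0.6794, 0.0845, 0.1272]
eef_rot: [0.996, 0.09, 0.001, -0.0]
ft_force: [6.6, 2.3, 3.5]
width: 0.018
grip_force: 25.0
```

```bash
python3 m.py
```

```text
t 14.0 avg [0.6795 0.0846 0.1274] sd [0.     0.     0.0001] pot x,y,z 0.21333504190841457 -0.0003925565370784801 0.12741167006637374
F [7.8375 1.7359 3.0181] M [ 0.1971 -1.2669 -0.    ]
knob scene [310.1736 170.3681]
knob top [298.5204 238.5269] [0.4684 0.0471 0.0951] 0.001452516927756998
orange [[383, 180], [382, 189], [391, 189], [393, 186], [392, 182]]
```

Request:
arm_command:
  moves: [0.3, 0, 0.4, 0, 0.3, 0, 0.4, 0, 0.25, 0, 0.4, 0, 0, 0, 0, 0, 0.2, 0, 0.4, 0, 0.2, 0, 0.4, 0, 0.2, 0, 0.4, 0, 0, 0, 0, 0]

```text
time: 14.77
ee_pos: [0.6925, 0.0867, 0.1019]
eef_rot: [0.996, 0.09, -0.0, 0.0]
ft_force: [-1.2, -0.5, -0.2]
width: 0.0176
grip_force: 25.0
```

```bash
python3 m.py
```

```text
t 14.9167 avg [0.6925 0.0866 0.1026] sd [0.     0.     0.0002] pot x,y,z 0.22654489431649347 -0.000708798041296248 0.10264743396081584
F [ 0.4834  0.7008 -1.4491] M [-0.0582  0.0593  0.0001]
knob scene [308.6618 168.4348]
knob top [298.8488 240.7523] [0.4633 0.0462 0.1   ] 0.0020306278545210383
orange [[387, 189], [386, 198], [394, 200], [396, 197], [396, 192]]
```

The lid popped: knob 6.6 mm up and 7 mm back, and the force fell to the bar's weight. The tip (x≈46) is clear of the shifted lid edge (≈38), so I lift away.

Request:
arm_command:
  moves: [0.3, 0, 0, 0, 0.3, 0, 0, 0, 0.2, 0, -0.5, 0, 0, 0, -1, 0, 0, 0, -2, 0, 0, 0, -3, 0, 0, 0, -3, 0, 0, 0, -3, 0, 0, 0, -2, 0, 0, 0, 0, 0, 0, 0, 0, 0]

```text
time: 15.93
ee_pos: [0.7008, 0.0875, 0.2498]
eef_rot: [0.996, 0.089, 0.001, -0.0]
ft_force: [0.0, -0.0, -2.1]
width: 0.0176
grip_force: 25.0
```

```bash
python3 m.py; python3 -c "
from h import *
goto(.6095,-.2735,.20,14)"
```

```text
t 16.0833 avg [0.7001 0.088  0.2475] sd [0.0002 0.0001 0.0006] pot x,y,z 0.2342397827400562 -0.0006499337575025969 0.2474511895759219
F [-1.5414  0.0431 -1.8167] M [-0.0566  0.0729  0.0357]
knob scene [308.471  168.3599]
knob top [298.8488 240.7523] [0.4631 0.0461 0.1003] 0.0015307850115364304
orange [[356, 141], [357, 148], [382, 153], [382, 150], [362, 144], [360, 140]]
t 16.1833 pos [0.6999 0.0882 0.2468] yaw 10.26916120923305 z-axis [-0.0017 -0.0001 -1.    ] w 0.01776011670214322 gf 24.99970704317093 F [-0.0675  0.7521 -2.2553] q7 -1.1599344181452085
shift cm [-15.3336  33.9786   4.6954] turn -3.7308387907669385
```

Request:
arm_command:
  moves: [-1.58, 3.48, 0, 0, -1.58, 3.48, 0, 0, -1.58, 3.48, 0, 0, -1.58, 3.48, 0, 0, -1.58, 3.48, 0, 0, -1.58, 3.48, 0, 0, -1.58, 3.48, 0, 0, -1.58, 3.48, 0, 0, -1.58, 3.48, 0, 0, -1.58, 3.48, 0, 0, 0, 0, 0, -3.7, 0, 0, 0, 0]

```text
time: 17.18
ee_pos: [0.6048, -0.2859, 0.2476]
eef_rot: [0.993, 0.12, -0.0, 0.0]
ft_force: [0.9, 0.7, -2.1]
width: 0.0181
grip_force: 25.0
```

Request:
arm_command:
  moves: [0, 0, 2.5, 0, 0, 0, 2.5, 0, 0, 0, 2.5, 0, 0, 0, 2.5, 0, 0, 0, 1, 0, 0, 0, 0, 0, 0, 0, 0, 0]

```text
time: 17.77
ee_pos: [0.6073, -0.2819, 0.1383]
eef_rot: [0.993, 0.122, -0.0, -0.0]
ft_force: [0.3, -0.3, -1.1]
width: 0.018
grip_force: 25.0
```

Run:
```python
from h import *
avg(3);goto(.6065,-.2827,.08,13.8)
s=r.read_state();p=s['ee_pos']
S=r.camera('scene');q,c=blob(S,'orange',proj('scene',[p])[0],45);a=cv2.approxPolyDP(c,1.2,True)[:,0]
print(np.c_[a,barabs(a,p,.009,13.8)[0]])
```

```text
t 17.9167 avg [ 0.6076 -0.2828  0.1395] sd [0.     0.0002 0.0002] pot x,y,z 0.07692806712628757 -0.34893592446310046 0.13947974835187235
t 17.9167 pos [ 0.6076 -0.2829  0.1396] yaw 13.9755050759843 z-axis [ 0.002  -0.0009 -1.    ] w 0.017611538266538468 gf 24.999791979789734 F [ 0.3424  0.4538 -1.5431] q7 -0.5018845843511088
shift cm [-0.1116 -0.0576  5.9619] turn 0.17550507598429022
[[261.     245.       0.0185   0.0393]
 [259.     247.       0.0122   0.0298]
 [260.     255.       0.0115   0.0029]
 [270.     257.       0.0384   0.0096]
 [272.     254.       0.0449   0.0228]
 [271.     248.       0.0444   0.0421]
 [269.     246.       0.0398   0.0463]]
```

Request:
arm_command:
  moves: [0, 0, 2, 0, 0, 0, 2, 0, 0, 0, 2, 0, 0, 0, 1.5, 0, 0, 0, 1, 0, 0, 0, 0, 0]

```text
time: 18.47
ee_pos: [0.6063, -0.2821, 0.0513]
eef_rot: [0.993, 0.122, -0.001, -0.001]
ft_force: [0.6, 0.4, -1.9]
width: 0.018
grip_force: 25.0
```

Request:
arm_command:
  moves: [0, 0, 0, 0, 0, 0, 0.6, 0, 0, 0, 0.6, 0, 0, 0, 0.6, 0, 0, 0, 0.6, 0, 0, 0, 0.6, 0, 0, 0, 0.4, 0, 0, 0, 0.2, 0, 0, 0, 0, 0, 0, 0, 0, 0]
  squeeze: 6

```text
time: 19.3
ee_pos: [0.6067, -0.2826, 0.0167]
eef_rot: [0.993, 0.122, -0.0, -0.0]
ft_force: [-0.5, -0.3, -1.0]
width: 0.0181
grip_force: 6.0
```

Run:
```python
from h import *
p=avg(3);print(r.read_state()['ft_force'])
S=r.camera('scene');q,c=blob(S,'orange',proj('scene',[p])[0],45);a=cv2.approxPolyDP(c,1.2,True)[:,0]
print(np.c_[a,barabs(a,p,.009,13.8)[0]])
```

```text
t 19.45 avg [ 0.6067 -0.2827  0.0169] sd [0. 0. 0.] pot x,y,z 0.07608259124842978 -0.3486747078065359 0.016851076653898584
[ 0.3932 -0.4456 -1.3901]
[[268.     280.       0.024    0.0427]
 [265.     284.       0.0133   0.0217]
 [265.     289.       0.011    0.0012]
 [273.     292.       0.0336   0.0025]
 [276.     288.       0.044    0.0238]
 [276.     284.       0.0455   0.0397]]
```

Request:
arm_command:
  moves: [0, 0, 0.15, 0, 0, 0, 0.15, 0, 0, 0, 0, 0, 0, 0, 0, 0]
  squeeze: 3

```text
time: 19.83
ee_pos: [0.6071, -0.2827, 0.0141]
eef_rot: [0.993, 0.122, 0.0, 0.0]
ft_force: [0.7, -0.6, 1.4]
width: 0.018
grip_force: 3.0
```

Request:
arm_command:
  moves: [0, 0, 0, 0, 0, 0, 0, 0, 0, 0, 0, 0, 0, 0, 0, 0]
  fingers: 32

```text
time: 20.17
ee_pos: [0.6067, -0.2826, 0.0138]
eef_rot: [0.993, 0.122, -0.0, -0.0]
ft_force: [-0.2, -0.5, -0.0]
width: 0.0271
grip_force: 0.0
```

Run:
```python
from h import *
p=avg(5);s=r.read_state();print(s['ft_force'],s['width'])
S=r.camera('scene');q,c=blob(S,'orange',proj('scene',[p])[0],45);a=cv2.approxPolyDP(c,1.2,True)[:,0]
print(np.c_[a,barabs(a,p,.009,13.8)[0]])
```

```text
t 20.4167 avg [ 0.6068 -0.2825  0.0138] sd [0. 0. 0.] pot x,y,z 0.07619818548773782 -0.34858355181349093 0.013834528818306427
[ 0.5805 -0.493  -0.4456] 0.027676705988961353
[[269.     280.       0.0267   0.0472]
 [264.     286.       0.0092   0.0148]
 [264.     289.       0.0078   0.0023]
 [273.     292.       0.0334   0.0054]
 [276.     289.       0.0434   0.0227]
 [276.     284.       0.0453   0.0426]]
```

Request:
arm_command:
  moves: [0, 0, -1, 0, 0, 0, -2, 0, 0, 0, -3.5, 0, 0, 0, -3.5, 0, 0, 0, -3.5, 0, 0, 0, -3.5, 0, 0, 0, -3.5, 0, 0, 0, 0, 3.5, 0, 0, 0, 0]

```text
time: 21.22
ee_pos: [0.6073, -0.2834, 0.2219]
eef_rot: [0.996, 0.09, 0.002, 0.001]
ft_force: [1.2, 1.3, -0.5]
width: 0.0278
grip_force: 0.0
```

Run:
```python
from h import *
goto(.4625,.046,.20,YW)
S=r.camera('scene');T=r.camera('top')
q,c=blob(S,'orange',(257,277),45);print(cv2.approxPolyDP(c,1.2,True)[:,0].tolist(),cv2.contourArea(c))
try:
    q2,c2=blob(T,'orange',(440,200),45);print(q2,cv2.contourArea(c2),*tri(q2,q),cv2.minAreaRect(c2))
except Exception as e: print(e)
print(proj('scene',[[.6067-.0505,-.2825-.0124,.024]]))
```

```text
t 21.2167 pos [ 0.6073 -0.2834  0.2219] yaw 10.295959850422143 z-axis [ 0.0036 -0.0014 -1.    ] w 0.027814144817003613 gf 0.0 F [ 1.2218  1.2978 -0.5239] q7 -0.5957060646708258
shift cm [ -8.3699 -35.0063   2.0913] turn -0.00404014957786103
[[231, 269], [232, 275], [269, 291], [273, 292], [276, 289], [276, 284], [274, 282], [236, 267]] 424.0
max() iterable argument is empty
[[244.857 275.722]]
```

Request:
arm_command:
  moves: [-0.93, -3.89, 0, 0, -0.93, -3.89, 0, 0, -0.93, -3.89, 0, 0, -0.93, -3.89, 0, 0, -0.93, -3.89, 0, 0, -0.93, -3.89, 0, 0, -0.93, -3.89, 0, 0, -0.93, -3.89, 0, 0, -0.93, -3.89, 0, 0, 0, 0, 0, 0, 0, 0, 0, 0]
  fingers: 62

```text
time: 22.23
ee_pos: [0.4718, 0.0205, 0.2206]
eef_rot: [0.996, 0.094, -0.002, -0.003]
ft_force: [0.4, 0.4, -0.1]
width: 0.0541
grip_force: 0.0
```

Run:
```python
from h import *
avg(3);goto(.4625,.046,.14,YW)
S=r.camera('scene');T=r.camera('top')
q,c=blob(S,'orange',(257,277),45);q2,c2=blob(T,'orange',(440,200),45)
P,e=tri(q2,q);print('handle centre',P,e,cv2.contourArea(c2))
b=cv2.minAreaRect(c2);print(b,plane('top',cv2.boxPoints(b),.036)[:,:2].tolist())
k,c=blob(S,'blue',(308.5,168.4),14);print(k,cv2.contourArea(c))
try: print(blob(T,'blue',(299,240.7),14)[0])
except Exception as e: print(e)
```

```text
t 22.3833 avg [0.4726 0.0174 0.2206] sd [0.0002 0.0008 0.    ] pot x,y,z -0.0021622700586656557 -0.02947980172710135 0.22057732754291473
t 22.3833 pos [0.4729 0.0165 0.2206] yaw 10.322592098697944 z-axis [-0.0042 -0.0013 -1.    ] w 0.05390335719192734 gf 0.0 F [ 0.4184 -0.363  -0.2539] q7 -1.6299272123364676
shift cm [-0.4574 -3.0927  8.0566] turn 0.022592098697941765
handle centre [ 0.5799 -0.2901  0.025 ] 0.0025513155341762898 325.5
((440.40771484375, 198.66152954101562), (50.95706558227539, 7.454992294311523), 74.74488067626953) [[0.6344026716355838, -0.26403778951470297], [0.6397249543573711, -0.281476584132478], [0.5209838106685821, -0.31117454964555014], [0.5158378385725675, -0.2940240968149729]]
[308.6061 169.0303] 71.5
max() iterable argument is empty
```

Request:
arm_command:
  moves: [-0.15, -1, 0, 0, -0.15, -1, 0, 0, -0.15, -1.1, 0, 0, 0, 0, 2, 0, 0, 0, 2, 0, 0, 0, 2, 0, 0, 0, 2, 0, 0, 0, 0, 0, 0, 0, 0, 0]

```text
time: 23.23
ee_pos: [0.4624, 0.0455, 0.1407]
eef_rot: [0.996, 0.089, -0.003, 0.002]
ft_force: [0.6, -1.2, 0.7]
width: 0.0537
grip_force: 0.0
```

Run:
```python
from h import *
avg(3);goto(.4625,.046,.095,YW)
```

```text
t 23.3833 avg [0.4633 0.0465 0.1419] sd [0.0002 0.0004 0.0002] pot x,y,z -0.006173888093628124 0.000796509875766017 0.14186908624976718
t 23.3833 pos [0.4634 0.0469 0.1421] yaw 10.293669260669148 z-axis [-0.0023  0.0005 -1.    ] w 0.05417434384316315 gf 0.0 F [-0.6055 -0.521   0.3452] q7 -1.5267119568044019
shift cm [-0.0987  0.0791  4.7091] turn -0.0063307393308491555
```

Request:
arm_command:
  moves: [-0.1, 0.1, 1, 0, 0, 0, 1, 0, 0, 0, 1, 0, 0, 0, 0.6, 0, 0, 0, 0.5, 0, 0, 0, 0.4, 0, 0, 0, 0, 0]

```text
time: 23.97
ee_pos: [0.4616, 0.0462, 0.0959]
eef_rot: [0.996, 0.09, -0.002, -0.0]
ft_force: [-1.1, 0.5, 0.1]
width: 0.0538
grip_force: 0.0
```

Request:
arm_command:
  moves: [0, 0, 0, 0, 0, 0, 0, 0, 0, 0, 0, 0, 0, 0, 0, 0, 0, 0, 0, 0, 0, 0, 0, 0]
  fingers: 0
  squeeze: 12

```text
time: 24.47
ee_pos: [0.4619, 0.0461, 0.0962]
eef_rot: [0.996, 0.09, -0.002, -0.0]
ft_force: [0.9, -1.1, 1.8]
width: 0.0256
grip_force: 12.0
```

Request:
arm_command:
  moves: [0, 0, -0.5, 0, 0, 0, -0.5, 0, 0, 0, -0.7, 0, 0, 0, -0.7, 0, 0, 0, -1, 0, 0, 0, -1.5, 0, 0, 0, -2, 0, 0, 0, -2, 0, 0, 0, 0, 0]

```text
time: 25.22
ee_pos: [0.4637, 0.0463, 0.1882]
eef_rot: [0.996, 0.09, 0.0, -0.002]
ft_force: [0.6, 0.9, -1.1]
width: 0.0257
grip_force: 11.9
```

Run:
```python
from h import *
p=avg(3);print(r.read_state()['width'],r.read_state()['ft_force'])
goto(.5400,.2985,.17,YW)
S=r.camera('scene')
# flange ellipse: grey bright vs; print tilt from knob visible and white-ish pixels
c0=proj('scene',[p+[0,0,-.01]])[0];print(c0)
try:
    k,c=blob(S,'blue',c0,25);print(k,cv2.contourArea(c))
except Exception as e: print(e)
```

```text
t 25.3667 avg [0.4622 0.0465 0.1854] sd [0.0005 0.0001 0.0008] pot x,y,z -0.007200922290412396 0.0010323281476860046 0.18544254497184268
0.02551208283435578 [ 0.3354 -0.0727 -2.6786]
t 25.3667 pos [0.4616 0.0463 0.1846] yaw 10.360948135988874 z-axis [-0.0041  0.0014 -1.    ] w 0.02551208283435578 gf 11.921161115169525 F [ 0.3354 -0.0727 -2.6786] q7 -1.6718480731678658
shift cm [ 12.2489 -23.3918   1.4605] turn 0.06094813598886617
[306.9568 146.726 ]
[309.6444 142.4333] 45.0
```

Request:
arm_command:
  moves: [1.5, -2.9, 0, 0, 1.5, -2.9, 0, 0, 1.5, -2.9, 0, 0, 1.5, -2.9, 0, 0, 1.5, -2.9, 0, 0, 1.5, -2.9, 0, 0, 1.5, -2.9, 0, 0, 1.5, -2.9, 0, 0, 0, 0, 0, 0, 0, 0, 0, 0]

```text
time: 26.25
ee_pos: [0.5379, 0.2971, 0.1824]
eef_rot: [0.996, 0.091, -0.003, 0.002]
ft_force: [-0.9, -0.7, -2.2]
width: 0.0256
grip_force: 12.0
```

```bash
cat > k.py <<'E'
from h import *
p=avg(3);goto(.5400,.2985,.10,YW)
T=r.camera('top');S=r.camera('scene')
for n,I_ in(('scene',S),('top',T)):
    try: k,c=blob(I_,'blue',proj(n,[p+[0,0,.0]])[0],30);print(n,k,cv2.contourArea(c))
    except Exception as e: print(n,e)
# lid flange: low-saturation bright pixels against green mat (scene)
h=cv2.cvtColor(S,cv2.COLOR_RGB2HSV);c0=proj('scene',[p+[0,0,-.015]])[0].astype(int);print(c0)
m=((h[...,1]<40)&(h[...,2]>95)).astype(np.uint8);w=np.zeros_like(m);cv2.circle(w,tuple(map(int,c0)),34,1,-1);m&=w
cs,_=cv2.findContours(m,cv2.RETR_EXTERNAL,cv2.CHAIN_APPROX_NONE)
for c in sorted(cs,key=cv2.contourArea)[-2:]:
    if len(c)>20: print('flange?',cv2.contourArea(c),cv2.fitEllipse(c),cv2.boundingRect(c))
E
python3 k.py
```

```text
t 26.4 avg [0.5383 0.2947 0.1835] sd [0.0001 0.0004 0.0004] pot x,y,z 0.11198648809993228 0.2315881793585594 0.1835485928023627
t 26.4 pos [0.5383 0.2943 0.1841] yaw 10.232554199529098 z-axis [-0.0042 -0.0013 -1.    ] w 0.025472654925206225 gf 11.972486078739166 F [-0.3425  1.1324 -1.201 ] q7 -1.624136468701035
shift cm [ 0.2745 -0.3905  8.4047] turn -0.06744580047089244
scene [386.9023 113.5747] 29.0
top [171.     200.7778] 3.0
[383 119]
flange? 28.0 ((356.93145751953125, 101.70634460449219), (4.8787055015563965, 9.448698997497559), 9.701253890991211) (354, 96, 6, 10)
flange? 1682.5 ((384.57037353515625, 120.60140228271484), (53.91769027709961, 64.97663116455078), 88.51781463623047) (349, 92, 69, 57)
```

Request:
arm_command:
  moves: [0, 0, 2.5, 0, 0, 0, 2.5, 0, 0, 0, 2.5, 0, 0, 0, 2.5, 0, 0, 0, 1.5, 0, 0, 0, 1.3, 0, 0, 0, 0, 0, 0, 0, 0, 0]

```text
time: 27.17
ee_pos: [0.5382, 0.2958, 0.0572]
eef_rot: [0.996, 0.09, -0.002, -0.0]
ft_force: [1.1, 0.5, -1.5]
width: 0.0252
grip_force: 12.0
```

Request:
arm_command:
  moves: [0, 0, 0, 0, 0, 0, 0.3, 0, 0, 0, 0.3, 0, 0, 0, 0.3, 0, 0, 0, 0, 0, 0, 0, 0, 0]
  squeeze: 4

```text
time: 27.67
ee_pos: [0.5378, 0.2959, 0.0477]
eef_rot: [0.996, 0.09, -0.002, -0.0]
ft_force: [-0.3, 0.4, -1.7]
width: 0.0258
grip_force: 4.0
```

```bash
python3 k.py
```

```text
t 27.8167 avg [0.5379 0.296  0.0479] sd [0.0001 0.     0.0001] pot x,y,z 0.11189001815118356 0.2329300254493838 0.04788097052851801
t 27.8167 pos [0.538  0.296  0.0479] yaw 10.345720648071921 z-axis [-0.0033  0.0004 -1.    ] w 0.02568250934397031 gf 3.9873039722442627 F [ 0.267   0.6683 -2.3827] q7 -1.5415082328483618
shift cm [ 0.2256 -0.2126 -5.2065] turn 0.04572064807192078
scene [384.434  150.5912] 26.5
top [190.5 211.5] 1.0
[380 155]
flange? 213.0 ((373.94415283203125, 183.016845703125), (8.86905574798584, 44.05577087402344), 101.86711120605469) (353, 175, 44, 15)
flange? 397.5 ((401.51934814453125, 153.4071502685547), (22.193185806274414, 47.1121940612793), 177.4978790283203) (389, 129, 26, 52)
```

Still hanging freely. I lower in small steps until it bears.

Request:
arm_command:
  moves: [0, 0, 0.2, 0, 0, 0, 0.2, 0, 0, 0, 0, 0, 0, 0, 0, 0]

```text
time: 28.25
ee_pos: [0.5381, 0.296, 0.0439]
eef_rot: [0.996, 0.09, -0.002, -0.0]
ft_force: [0.4, 0.2, -0.4]
width: 0.0259
grip_force: 4.0
```

Request:
arm_command:
  moves: [0, 0, 0.2, 0, 0, 0, 0.2, 0, 0, 0, 0, 0, 0, 0, 0, 0]

```text
time: 28.58
ee_pos: [0.5384, 0.296, 0.0401]
eef_rot: [0.996, 0.09, -0.001, -0.0]
ft_force: [3.0, 0.2, 4.6]
width: 0.0254
grip_force: 4.0
```

Request:
arm_command:
  moves: [0, 0, 0.1, 0, 0, 0, 0, 0, 0, 0, 0, 0]
  squeeze: 3

```text
time: 28.83
ee_pos: [0.5378, 0.296, 0.0388]
eef_rot: [0.996, 0.09, -0.002, -0.0]
ft_force: [2.1, 0.1, 3.0]
width: 0.0261
grip_force: 3.0
```

Request:
arm_command:
  moves: [0, 0, 0, 0, 0, 0, 0, 0, 0, 0, 0, 0, 0, 0, 0, 0]
  fingers: 60

```text
time: 29.17
ee_pos: [0.5373, 0.2959, 0.0384]
eef_rot: [0.996, 0.09, -0.002, -0.0]
ft_force: [-0.3, 0.3, -0.1]
width: 0.0451
grip_force: 0.0
```

Request:
arm_command:
  moves: [0, 0, -1, 0, 0, 0, -2, 0, 0, 0, -3, 0, 0, 0, -3, 0, 0, 0, -3, 0, -4, 0, 0, 0, -4, 0, 0, 0, -4, 4, 0, 0, 0, 4, 0, 0, 0, 4, 0, 0, 0, 0, 0, 0]

```text
time: 30.08
ee_pos: [0.453, 0.1623, 0.1596]
eef_rot: [0.996, 0.086, -0.002, -0.001]
ft_force: [1.2, -1.6, 0.2]
width: 0.0522
grip_force: 0.0
```

Run:
```python
from h import *
avg(2)
T=r.camera('top');S=r.camera('scene')
q,c=blob(S,'blue',proj('scene',[[.538,.296,.0435]])[0],14)
q2=None
try:
    q2,c2=blob(T,'blue',proj('top',[[.538,.296,.0435]])[0],14);print('knob',*tri(q2,q),cv2.contourArea(c2))
except Exception as e: print('top hidden',e,plane('scene',q,.0435))
print('scene',q,'pred level',proj('scene',[[.538,.296,.0435]]))
for n,I_ in(('scene',S),('top',T)):
    h=cv2.cvtColor(I_,cv2.COLOR_RGB2HSV);c0=proj(n,[[.538,.296,.03]])[0]
    m=((h[...,1]<60)&(h[...,2]>80)).astype(np.uint8);w=np.zeros_like(m);cv2.circle(w,tuple(map(int,c0)),32,1,-1);m&=w
    cs,_=cv2.findContours(m,cv2.RETR_EXTERNAL,cv2.CHAIN_APPROX_NONE);c=max(cs,key=cv2.contourArea)
    a=np.linspace(0,2*np.pi,60);ring=proj(n,np.c_[.538+.046*np.cos(a),.296+.046*np.sin(a),0*a+.031]).astype(np.float32)
    print(n,cv2.contourArea(c),cv2.fitEllipse(c),'pred',cv2.fitEllipse(ring))
```

```text
t 30.1833 avg [0.4526 0.1669 0.1598] sd [0.0001 0.0011 0.    ] pot x,y,z 0.004864702020961806 0.12118069197874003 0.15982838778557448
top hidden max() iterable argument is empty [[0.5486 0.3008 0.0435]]
scene [384.6543 153.3889] pred level [[380.9551 152.8047]]
scene 1086.0 ((379.73944091796875, 141.24850463867188), (32.47727966308594, 61.453704833984375), 85.25942993164062) pred ((380.7663269042969, 156.207763671875), (18.10908317565918, 29.764190673828125), 93.21454620361328)
top 2377.5 ((191.75567626953125, 211.02818298339844), (54.663597106933594, 59.55205535888672), 174.37847900390625) pred ((195.59022521972656, 208.81544494628906), (37.6331672668457, 39.390960693359375), 56.291568756103516)
```

Request:
arm_command:
  moves: [0, 2, -3, 0, 0, 4, 0, 0, 0, 4, 0, 0, 0, 4, 0, 0, 0, 4, 0, 0, 0, 0, 0, 0, 0, 0, 0, 0]

```text
time: 30.87
ee_pos: [0.4851, -0.011, 0.1894]
eef_rot: [0.996, 0.087, -0.002, 0.001]
ft_force: [0.1, 1.3, 0.1]
width: 0.0523
grip_force: 0.0
```

Run:
```python
from h import *
T=r.camera('top');S=r.camera('scene')
c0=proj('scene',[[.54,.297,.0435]])[0];q,c=blob(S,'blue',c0,20);print(q,cv2.contourArea(c),cv2.boundingRect(c))
try:
    q2,c2=blob(T,'blue',proj('top',[[.54,.297,.0435]])[0],20);print(q2,cv2.contourArea(c2),cv2.boundingRect(c2));print('knob',*tri(q2,q))
except Exception as e: print('hid',e)
for n,I_ in(('scene',S),('top',T)):
    h=cv2.cvtColor(I_,cv2.COLOR_RGB2HSV);p=proj(n,[[.54,.297,.008]])[0]
    g=cv2.inRange(h,*map(np.array,HS['green']));w=np.zeros_like(g);cv2.circle(w,tuple(map(int,p)),50,255,-1);g&=w
    cs,hi=cv2.findContours(g,cv2.RETR_CCOMP,cv2.CHAIN_APPROX_NONE)
    for c,hh in zip(cs,hi[0]):
        if hh[3]>=0 and cv2.contourArea(c)>150: e=cv2.fitEllipse(c);print(n,'hole',cv2.contourArea(c),e,'ctr',plane(n,e[0],.028))
        elif cv2.contourArea(c)>1000: print(n,'mat',cv2.minAreaRect(c))
    a=np.linspace(0,2*np.pi,60);ring=proj(n,np.c_[.54+.046*np.cos(a),.297+.046*np.sin(a),0*a+.031]).astype(np.float32);print('pred',cv2.fitEllipse(ring))
```

```text
[384.6543 153.3889] 54.0 (381, 149, 8, 10)
[193.3353 203.8499] 85.5 (188, 199, 12, 11)
knob [0.5483 0.2995 0.0437] 0.0020187436260734482
scene mat ((380.6536560058594, 163.28292846679688), (56.293487548828125, 32.826229095458984), 12.094757080078125)
pred ((381.4799499511719, 156.30413818359375), (18.1163387298584, 29.776063919067383), 93.273193359375)
top mat ((197.3345489501953, 210.23294067382812), (63.96479415893555, 66.93636322021484), 72.25532531738281)
top hole 1294.0 ((194.9944305419922, 204.85076904296875), (39.66492462158203, 41.619651794433594), 60.397438049316406) ctr [[0.5476 0.2989 0.028 ]]
pred ((195.22706604003906, 207.9746856689453), (37.61343765258789, 39.377967834472656), 56.46925354003906)
```

The lid's knob is at height 43.7 mm (43.5 expected resting flat), centred over its flange and about 9 mm from the mat's centre. The bar lies flat in the tray.

```bash
python3 -c "
from bench import r
print(r.close_job())"
```

```text
the job is handed in; nothing more can be done
None
```

The job is handed in at about 31 s of the 62 s; no verdict came back. By my camera checks the lid was levered loose, the bar lies flat in its tray, and the lid stands knob up on the larger green mat, about 9 mm from its centre.

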